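# Raise the heavy cover of the sample box with its lever and hold it open

### The job

Open the small sample box with its lever and keep it open: with the fingertips, first push the stop bar by its upright push plate all the way in, so that its post no longer stands under the lever, then press the pedal at the long end of the lever down to the rubber stop, so that the short end raises the heavy cover. Finish while still holding the pedal down with the cover up. Do not pinch or lift anything, leave the lever in its fork, do not touch the cover itself, and do not disturb the small things standing around.

Things in the scene. Friction and masses are not known exactly. Their poses are not given: they have to be found in the camera images.
- lifter_base: fixed steel base plate, 8 mm thick, 455 mm long; origin on the desk under the lever's pivot. z up, -y to the pedal end, +y to the white sample box (130 x 107 mm, 81 mm high, y 98 to 205 mm), +x the way the stop bar is pushed (roughly away from the robot). Grey fork, open slots on top, at y 0, x +-34 mm, 107 mm high; black rubber stop 28 mm high at y -165 mm under the lever
- pivot (a point): point on the pivot axis of the lever in the fork, 95 mm above the desk; fixed to the base
- lever: loose steel lever, 24 x 12 mm, 0.3 kg, cross pin lying in the fork; origin on the pin axis. At rest its frame is like the base's and the bar slopes 22 degrees up to the pedal end, 233 mm from the pin; the short end's nose, 85 mm from the pin, is under the cover's tongue. Fully pressed (1 to 6 N at the pedal) it has turned 0.71 rad about the base x axis, on the rubber stop. Let go, it returns
- pedal (a point): middle of the top of the pedal, a flat plate 44 mm wide, 55 mm long, at the end of the long arm, 200 mm from the pin along the arm; 175 mm above the desk at rest, 36 mm fully pressed; moves with the lever
- stop_bar (a joint): travel of the aluminium stop bar along base +x, m: 0 to 0.008 at the start (its upright post, 24 mm wide, 109 mm high, stands under the lever and blocks it), 0.055 fully in; the lever is free from about 0.03. Friction 1.5 N plus a little damping; stays where left
- push_plate (a point): middle of the outer face (base -x, the robot's side) of the stop bar's upright push plate, 8 mm thick, 50 mm wide along base y, 10 to 70 mm above the desk; the point is 45 mm above the desk, at base y -60 mm, x -129 mm with the bar at 0; moves with the bar
- cover (a joint): opening of the heavy steel cover (about 2.2 kg), hinged along the far +y edge of the sample box, rad: 0 shut, about 0.45 with the lever pressed fully down; it falls shut when the lever is let go
- cover_lip (a point): end of the cover's tongue, 50 mm wide and 10 mm thick, which sticks out over the lever's short end; 86 mm above the desk when shut
- vial: small brown bottle with white cap, 28 mm round, 50 mm high, standing loose; origin under its centre; leave alone
- tape_roll: little white roll, 26 mm round, 16 mm high, loose; origin under its centre; leave alone
- screw_tin: open round tin of screws, 64 mm round, 23 mm high, loose; origin under its centre; leave alone
- glass_box: small box, 33 x 33 x 17 mm, loose; origin under its centre; leave alone
- bench_timer: white bench timer, 67 x 72 x 27 mm, loose; origin under its centre; leave alone

How it is judged:
On the way, in this order (a step that is already met when the one before it is completed fails the run):
1. the stop bar is pushed in, its post clear of the lever, the cover still shut (value of joint stop_bar above 0.042 m and value of joint cover below 0.08 rad), for 0.2 s.
2. the lever has raised the cover (value of joint cover above 0.39 rad), for 0.2 s.
At the end, for the whole second after the job is handed in: The fingers still press the pedal (more than 0.5 N) and it is within about 20 mm of its lowest position; the lever lies in its fork (within 10 mm) and carries the cover, which is open at least 0.39 rad (of about 0.45); the stop bar is in by at least 42 mm (value of joint stop_bar above 0.042 m and value of joint cover between 0.39 and 0.6 rad and contact force between lever and cover above 1 N and contact force between the fingers and lever above 0.5 N and height (world z) of pedal below 0.055 m and distance of lever from where it was at the start of the episode below 0.01 m); the arm keeps its last pose, push and grip.
It fails at once if the lever was lifted or pulled out of its fork (distance of lever from where it was at the start of the episode above 0.012 m).
It fails at once if the cover was touched by the robot (contact force between any of the fingers, the arm and cover above 0.5 N).
It fails at once if a thing standing around was moved by more than 15 mm (distance of any of vial, tape_roll, screw_tin, glass_box, bench_timer from where it was at the start of the episode above 0.015 m).
It also fails if it takes over 48 s, if anything falls off the work surface, if the arm or the gripper's body presses on something with over 40 N, if the wrist force passes 120 N, or if a joint passes its speed limit or range.

### The arm

A 6-joint arm with a two-finger parallel gripper is mounted at the origin on a cart in front of the work surface, level with it; the furniture and walls round the work are solid. World frame = base frame: x ahead of the robot, y to its left, z up, the work surface at z = 0. Lengths are in m, angles in rad, forces in N, time in s.
With the tool pointing down it reaches from about 0.35 to 0.975 m from the base axis. Payload 4.9 kg.
Tool frame: the origin (TCP) lies at the very end of the fingers, on their centre line; the grasp point (between the pads) lies manip.grip_point_offset behind it (manip.grip_point_offset is the distance from the TCP to the grasp point, in m); z points along the fingers, y is the line along which they close (so a half turn about z gives the same grasp; the last joint's range is limited). The gripper opens to 85 mm and grips with 20 to 120 N. Pads are 22 mm wide; open, the fingers measure 114 mm over their backs; the gripper's body (76 mm by 85 mm) begins 54 mm behind the grasp point. The pads swing forward as they close: fully open they stand 13 mm farther back than shut.
Start: joints at [-0.119, 0.053, 1.613, -0, 1.476, -0.119], TCP at [0.625, 0, 0.231] pointing down, gripper open.
Joint ranges: [-3.01, 3.01], [-1.01, 2.22], [0.06, 2.58], [-1.02, 4.17], [0.09, 2.62], [-3.14, 3.14]. Speed limits (rad/s): [2.57, 2.57, 3.14, 3.14, 3.14, 3.14].

### API

Orientations are given as a unit quaternion [w, x, y, z].
In Python, from plant import manip gives the robot as it stands.
- The arm moves only by the shell command python3 -m crank 'ROWS' [OPENING]. ROWS is JSON, a list of rows, each an object of numbers: "x", "y", "z": the shift along the tool's x, y, z in cm; "turn": the turn about the tool's z in rad. In form: [{"x": .., "y": .., "z": .., "turn": ..}, ...]. A call has 1 to 5 rows; each row shifts and turns the commanded pose from where the row before left it, along the tool's axes as they then stand; what a row does not reach is not made up. A row lasts 1/10 s, in which the tool goes at most 50 mm and 8.59 degrees, less where a joint would pass 70% of its speed; a pose out of reach is approached as far as the arm can. A call with a gripper value outside its range is refused whole. OPENING is the opening in per cent of the stroke, from 0 (shut) to 100 (fully open), set as the call begins (- or left out, the last holds). The fingers move at their own pace and stop on an object; the grip force is fixed at half the most. Time passes only in rows, so rows that do not move let the fingers close. It gives the time, the measured TCP pose, the force, the opening and the grip force at its end, in the units of the state.
- manip.state(): the state, without advancing time (a new reading comes with each control period).
- manip.grab_frame(name): name is "scene" or "side" or "wrist"; returns (picture, depth): 384x512x3 uint8, red, green, blue; 384x512 float32, m along the optical axis (not along the pixel's ray), 0 where there is no reading.
- manip.camera_model(name): a dict with "mtx" (3x3 intrinsics, pixels), "k1" (the pictures are not rectified: a ray, as slopes to the right and down, at radius r is drawn at 1 + k1 r^2 times it, then the intrinsics apply), "world_to_cam" (4x4, takes a point from world to camera coordinates). Camera axes: x right, y down, z forward; pixel columns grow to the right and rows downward; lengths in m; the calibration is good to about 2 mm. A picture is of the moment at which its call begins: read the wrist's pose just before it. camera_model takes no time and is no camera call; for the wrist camera it gives the pose at the moment of the call.
- manip.job_done(): hands the job in; it is judged then, once.
The state is a dict: "time": time; "joint_pos": joint angles; "joint_vel": joint speeds; "joint_efforts": joint torques, N m; "tool_pos": TCP position; "tool_rot": TCP orientation; "contact_force": force on the tool from outside, world axes, zero at the start; "ft_torque": the same for the moment, N m; "gripper_width": opening from 0.0 (shut) to 1.0 (fully open); "grasp_force": force on a finger pad.
Only numpy, scipy, OpenCV 4.12 (cv2) and the standard library are available. Lean on these libraries where they do the work, as an engineer would, in place of code of your own. Each camera call takes 0.05 s, during which the arm holds its last target. There are 200 camera calls.

## Working session

There is one attempt and no reset: what is moved stays moved. The work goes in short steps, Python scripts to look and compute and a shell command to move; the robot and the scene stay as the last step left them, time stands still between calls to the robot, and variables do not carry over. Pictures are saved under pics/ and viewed, at most 10 in all, crops included, and the job is handed in when it is done.

```bash
mkdir -p pics; cat > h.py <<'E'
import numpy as np, cv2
from plant import manip
def grab(n):
    m=manip.camera_model(n); p,d=manip.grab_frame(n); return p,d,m
def cloud(d,m):
    K=np.array(m["mtx"]);h,w=d.shape
    u,v=np.meshgrid(np.arange(w),np.arange(h))
    pts=np.stack([u,v],-1).reshape(-1,1,2).astype(np.float64)
    s=cv2.undistortPoints(pts,K,np.array([m["k1"],0,0,0.])).reshape(h,w,2)
    c=np.dstack([s*d[...,None],d])
    T=np.linalg.inv(np.array(m["world_to_cam"]))
    return c@T[:3,:3].T+T[:3,3]
E
python3 - <<'E'
from h import *
for n in("scene","side"):
    p,d,m=grab(n); np.savez(n+".npz",p=p,d=d,w=cloud(d,m)); 
    cv2.imwrite(f"pics/{n}0.png",cv2.resize(p[...,::-1],(800,600)))
    print(n,np.linalg.inv(np.array(m["world_to_cam"]))[:3,3],m["k1"])
print(manip.state(),manip.grip_point_offset)
E
```

```text
scene [0.12153841 0.58784495 0.78659107] -0.06938228755151005
side [ 1.37307989 -0.02889895  0.72616115] 0.045139668206400384
{'time': 0.1, 'joint_pos': array([-1.19006717e-01,  5.33319231e-02,  1.61419008e+00,  4.44791067e-05,
        1.47600217e+00, -1.19009747e-01]), 'joint_vel': array([-0.00218265, -0.00210035, -0.00238035, -0.00046259,  0.00038253,
        0.00143423]), 'joint_efforts': array([ 6.14647306e-04, -3.94903493e+01, -3.71363103e+01, -4.52310599e-05,
        3.99340541e-03, -4.17574097e-05]), 'tool_pos': array([6.24422763e-01, 7.77032265e-05, 2.30140545e-01]), 'tool_rot': array([-7.72828167e-04,  7.07106884e-01,  7.07106019e-01, -5.79585268e-04]), 'contact_force': array([-0.08478406,  0.32569855, -1.16395131]), 'ft_torque': array([ 0.01790935, -0.04074735,  0.00970253]), 'grasp_force': 0.0, 'gripper_width': 1.0025766125616036} 0.0187
```

View pics/scene0.png

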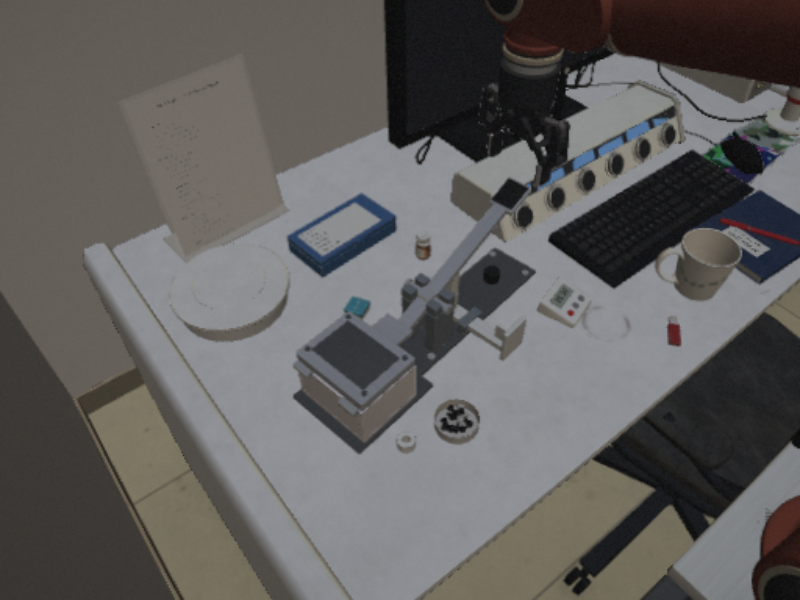

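View pics/side0.png

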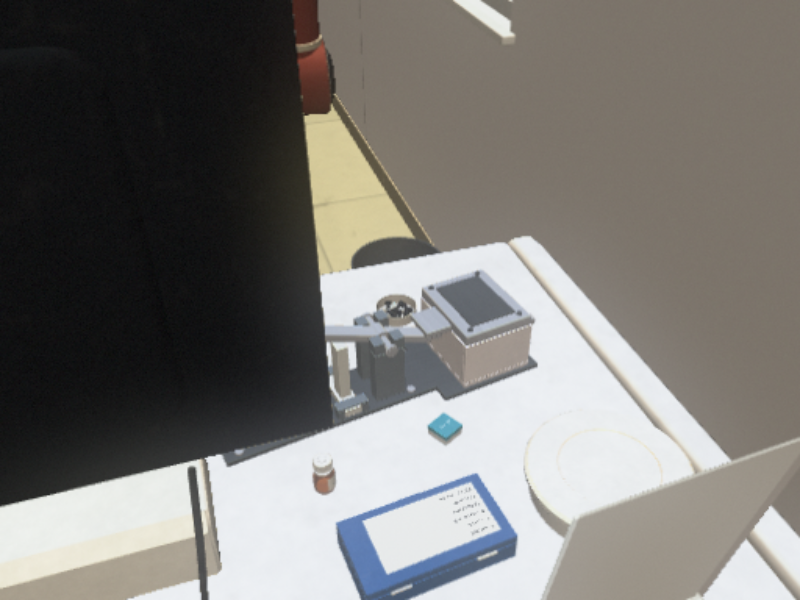

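The scene view shows the pedal at about (512,192), the push plate at (512,338), the fork at (425,300), the box at (355,380), the timer at (565,300) and the vial at (423,246). The side view has the pedal hidden behind the monitor. Next I'll measure these from depth.

```bash
python3 - <<'E'
from h import *
z=np.load("scene.npz");w=z["w"];d=z["d"]
f=1.5625
for n,(u,v) in dict(pedal=(511,194),pedal_farL=(508,182),plate=(513,338),plateT=(515,322),plateB=(511,350),fork1=(414,286),fork2=(439,300),stop=(491,273),bar_mid=(450,260),tongue=(398,325),cov1=(349,320),cov2=(300,355),cov3=(360,400),cov4=(412,360),bolt=(527,270),basecorner=(531,257),timer=(565,300),timerLT=(560,280),timerR=(588,305),vial=(423,238),tin=(457,420),device1=(455,185),device2=(505,215),device3=(520,190),devfront=(510,225),pl=(470,318)).items():
    a,b=int(round(v/f)),int(round(u/f)); q=w[a-1:a+2,b-1:b+2].reshape(-1,3)
    print(n,np.median(q,0).round(3))
# base plate: dark points z~8mm
p=z["p"].astype(int)
m=(abs(w[...,2]-.008)<.004)&(p.max(2)<100)&(d>0)&(w[...,0]<.95)&(w[...,0]>.4)&(abs(w[...,1])<.5)
n,l,s,c=cv2.connectedComponentsWithStats(m.astype(np.uint8))
for i in np.argsort(-s[1:,4])[:4]+1:
    q=w[l==i]; print(s[i],cv2.minAreaRect(q[:,:2].astype(np.float32)))
E
```

```text
pedal [ 0.645 -0.02   0.178]
pedal_farL [ 0.667 -0.033  0.183]
plate [0.507 0.093 0.05 ]
plateT [0.516 0.08  0.069]
plateB [0.508 0.091 0.019]
fork1 [0.643 0.172 0.102]
fork2 [0.598 0.161 0.099]
stop [0.642 0.01  0.028]
bar_mid [0.635 0.11  0.125]
tongue [0.603 0.232 0.091]
cov1 [0.649 0.287 0.099]
cov2 [0.64  0.374 0.098]
cov3 [0.529 0.353 0.099]
cov4 [0.542 0.257 0.097]
bolt [ 0.619 -0.056  0.012]
basecorner [ 0.646 -0.098  0.   ]
timer [ 0.525 -0.05   0.02 ]
timerLT [ 0.56  -0.07   0.028]
timerR [ 0.503 -0.081  0.008]
vial [0.762 0.055 0.049]
tin [0.467 0.237 0.015]
device1 [ 0.838 -0.08   0.055]
device2 [ 0.716 -0.092  0.052]
device3 [ 0.639 -0.031  0.183]
devfront [ 0.706 -0.098  0.033]
pl [0.588 0.103 0.029]
[ 188  205  112   85 1156] ((0.6031866669654846, 0.24939367175102234), (0.13782721757888794, 0.2725444436073303), 9.187223434448242)
[ 292  159   51   46 1118] ((0.6442615389823914, 0.01012304425239563), (0.0896790474653244, 0.15375277400016785), 9.494853973388672)
[351 126 117  58 638] ((0.5260342359542847, -0.30411046743392944), (0.3794795274734497, 0.14542019367218018), 70.13623046875)
[185 145  68  32 143] ((0.854353129863739, 0.15833762288093567), (0.19444133341312408, 0.08686733990907669), 66.0975341796875)
```

```bash
python3 -m crank '[{"turn":-0.08},{"turn":-0.08},{"y":-4,"x":2},{"y":-4,"x":2},{"y":-4,"x":3}]' 0
python3 -m crank '[{"y":-3.7,"x":3.7},{"z":4},{"z":4},{"z":4},{}]'
python3 -m crank '[{"z":3},{"z":2},{"z":1},{},{}]'
python3 - <<'E'
from h import *
p,d,m=grab("scene");w=cloud(d,m);np.savez("s1.npz",p=p,d=d,w=w)
cv2.imwrite("pics/s1.png",cv2.resize(p[120:320,200:440,::-1],(720,600)))
s=manip.state();print(s["tool_pos"],s["contact_force"],s["gripper_width"])
E
```

```text
[6.24511039e-01 6.79209348e-05 2.30317318e-01] [ 0.22177059  0.94619263 -0.60854808] 0.9946267839843512schema error: expected keys x, y, z, turn
schema error: expected keys x, y, z, turn
schema error: expected keys x, y, z, turn
```

View pics/s1.png

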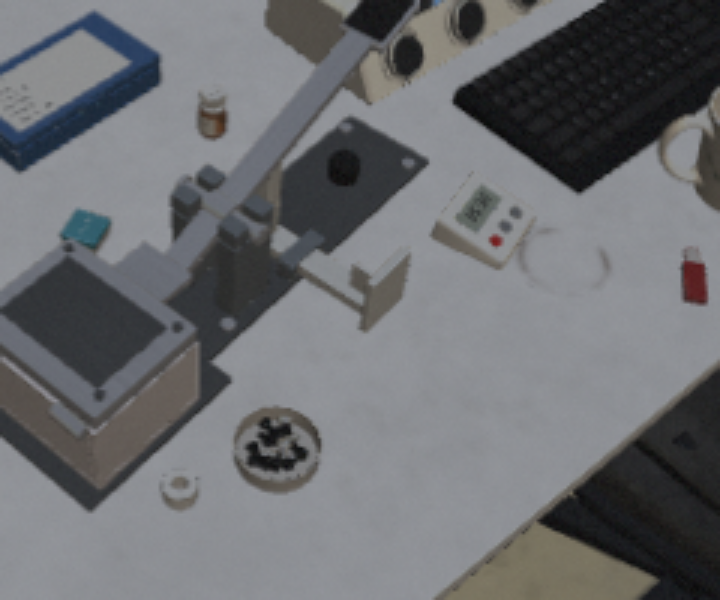

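The moves were refused because each row needs all four keys. The picture shows the scene unchanged, with the push plate clear to approach at about (385,290) in the crop.

```bash
python3 -m crank '[{"x":0,"y":0,"z":0,"turn":-0.08},{"x":0,"y":0,"z":0,"turn":-0.08},{"x":2,"y":-4,"z":0,"turn":0},{"x":2,"y":-4,"z":0,"turn":0},{"x":3,"y":-4,"z":0,"turn":0}]' 0
python3 -m crank '[{"x":3.7,"y":-3.2,"z":0,"turn":0},{"x":0,"y":-0.5,"z":4,"turn":0},{"x":0,"y":0,"z":4,"turn":0},{"x":0,"y":0,"z":4,"turn":0},{"x":0,"y":0,"z":0,"turn":0}]'
python3 -m crank '[{"x":0,"y":0,"z":3,"turn":0},{"x":0,"y":0,"z":2,"turn":0},{"x":0,"y":0,"z":1.5,"turn":0},{"x":0,"y":0,"z":0,"turn":0},{"x":0,"y":0,"z":0,"turn":0}]'
python3 - <<'E'
from h import *
p,d,m=grab("scene");w=cloud(d,m);np.savez("s2.npz",p=p,d=d,w=w)
cv2.imwrite("pics/s2.png",cv2.resize(p[60:260,200:440,::-1],(720,600)))
E
```

```text
time: 0.65
tool_pos: [0.4939, 0.0498, 0.2304]
tool_rot: [-0.001, 0.649, 0.761, -0.001]
contact_force: [-0.3, -0.2, -0.2]
gripper_width: 0.143
grasp_force: 0.0
time: 1.15
tool_pos: [0.4478, 0.0807, 0.105]
tool_rot: [-0.005, 0.648, 0.761, -0.004]
contact_force: [-0.8, -0.2, -0.9]
gripper_width: -0.003
grasp_force: 0.0
time: 1.65
tool_pos: [0.4541, 0.0806, 0.048]
tool_rot: [0.001, 0.648, 0.761, 0.001]
contact_force: [-0.5, -0.4, 0.4]
gripper_width: -0.001
grasp_force: 0.0
```

View pics/s2.png

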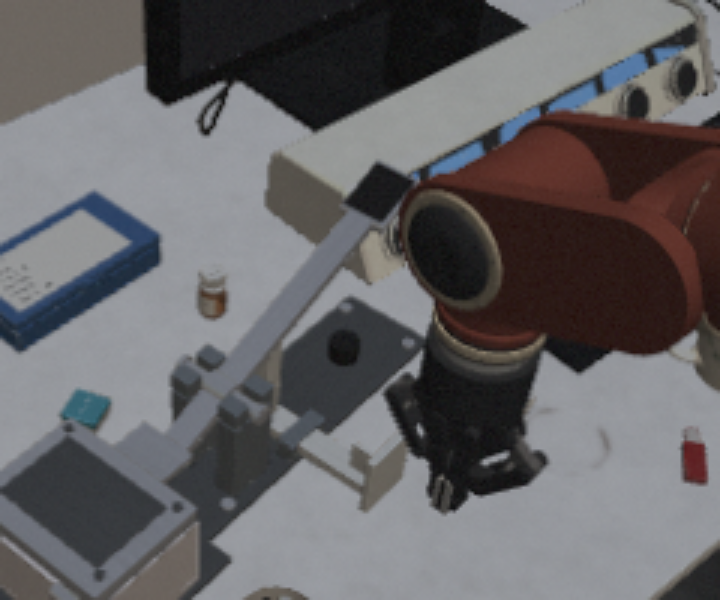

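The closed fingers stand upright in front of the push plate, with the fingertip at (440,500) in the crop and the plate at (385,465). The knuckles sit above the top of the plate, so I'll push now.

```bash
python3 -m crank '[{"x":-0.4,"y":1.5,"z":0,"turn":0},{"x":0,"y":1.5,"z":0,"turn":0},{"x":0,"y":1,"z":0,"turn":0},{"x":0,"y":1,"z":0,"turn":0},{"x":0,"y":0.5,"z":0,"turn":0}]'
python3 -m crank '[{"x":0,"y":0.6,"z":0,"turn":0},{"x":0,"y":0.6,"z":0,"turn":0},{"x":0,"y":0.6,"z":0,"turn":0},{"x":0,"y":0,"z":0,"turn":0}]'
python3 - <<'E'
from h import *
p,d,m=grab("scene");w=cloud(d,m);np.savez("s3.npz",p=p,d=d,w=w)
cv2.imwrite("pics/s3.png",cv2.resize(p[60:260,200:440,::-1],(720,600)))
E
```

```text
time: 2.2
tool_pos: [0.5089, 0.0855, 0.0471]
tool_rot: [0.0, 0.648, 0.761, 0.0]
contact_force: [-0.7, -0.9, 2.1]
gripper_width: 0.001
grasp_force: 0.8
time: 2.6
tool_pos: [0.5264, 0.0884, 0.0464]
tool_rot: [0.0, 0.648, 0.761, 0.0]
contact_force: [-0.8, 0.3, 0.5]
gripper_width: 0.002
grasp_force: 0.0
```

View pics/s3.png

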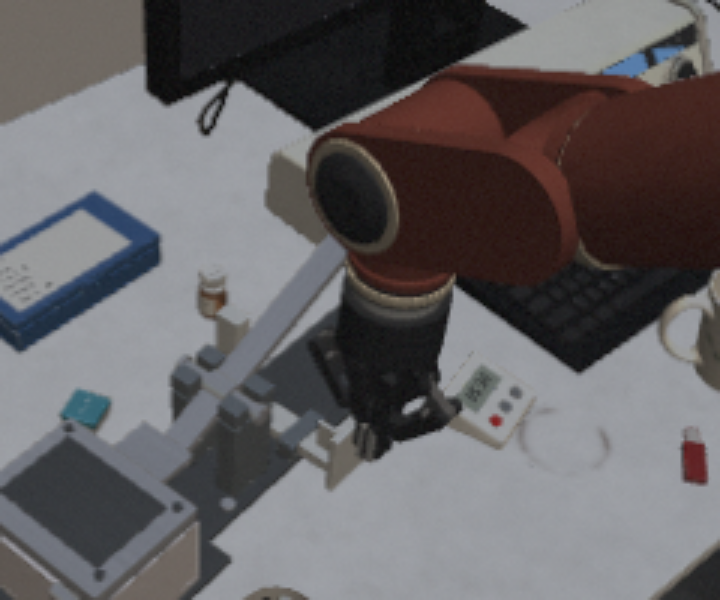

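The bar is sliding and its post now shows on the far side of the lever at (235,330). Before going further I'll check the clearance between the arm and the pedal.

```bash
python3 - <<'E'
from h import *
z=np.load("s3.npz");w=z["w"];p=z["p"].astype(int)
red=(p[...,0]>p[...,1]*1.6)&(p[...,0]>60)&(z["d"]>0)&(w[...,0]>.4)
q=w[red&(w[...,2]>.1)]
print(q.min(0),q.max(0)); 
near=q[(abs(q[:,1]+.02)<.06)]; print(near.min(0),near[np.argmax(near[:,0])])
pl=w[(abs(w[...,2]-.04)<.025)&(abs(w[...,1]-.11)<.012)&(w[...,0]>.48)&(w[...,0]<.6)]
rel=pl[:,:2]-[.615,.168]; x=rel@[.987,.162]; print(np.percentile(x,[2,10,25,50]))
for r in ((232,335),(232,322)):
    print(w[60+int(r[1]/3),200+int(r[0]/3)])
E
```

```text
[0.40006986 0.03149778 0.25020581] [0.5552617  0.14512634 0.43882497]
[0.42184316 0.03149778 0.36173269] [0.55254561 0.03977198 0.36173269]
[-0.10007455 -0.08448636 -0.08330321 -0.05976829]
[0.66085132 0.12093494 0.0952295 ]
[0.66176941 0.12052806 0.1075704 ]
```

```bash
python3 -m crank '[{"x":0,"y":0.4,"z":0,"turn":0},{"x":0,"y":0.4,"z":0,"turn":0},{"x":0,"y":0.2,"z":0,"turn":0},{"x":0,"y":0,"z":0,"turn":0},{"x":0,"y":0,"z":0,"turn":0}]'
python3 -m crank '[{"x":0,"y":0.15,"z":0,"turn":0},{"x":0,"y":0,"z":0,"turn":0}]'
```

```text
time: 3.15
tool_pos: [0.5358, 0.0899, 0.0463]
tool_rot: [0.0, 0.648, 0.761, 0.0]
contact_force: [-0.2, 0.3, -0.3]
gripper_width: 0.002
grasp_force: 0.1
time: 3.35
tool_pos: [0.5371, 0.0901, 0.0463]
tool_rot: [0.0, 0.648, 0.761, 0.0]
contact_force: [-1.2, -0.4, 0.7]
gripper_width: -0.003
grasp_force: 0.4
```

```bash
python3 -m crank '[{"x":0,"y":0.2,"z":0,"turn":0},{"x":0,"y":0,"z":0,"turn":0}]'
python3 -m crank '[{"x":0,"y":0.2,"z":0,"turn":0},{"x":0,"y":0,"z":0,"turn":0}]'
```

```text
time: 3.55
tool_pos: [0.5392, 0.0905, 0.0463]
tool_rot: [0.0, 0.648, 0.761, 0.0]
contact_force: [-0.3, 0.3, 0.1]
gripper_width: 0.0
grasp_force: 0.3
time: 3.75
tool_pos: [0.541, 0.0908, 0.0463]
tool_rot: [-0.0, 0.648, 0.761, -0.0]
contact_force: [-0.9, -0.2, 0.1]
gripper_width: -0.004
grasp_force: 0.8
```

```bash
cat > bar.py <<'E'
from h import *
p,d,m=grab("scene");w=cloud(d,m);np.savez("s4.npz",p=p,d=d,w=w)
cv2.imwrite("pics/s4.png",cv2.resize(p[60:260,200:440,::-1],(720,600)))
pl=w[(abs(w[...,2]-.04)<.025)&(abs(w[...,1]-.11)<.012)&(w[...,0]>.48)&(w[...,0]<.6)]
x=(pl[:,:2]-[.615,.168])@[.987,.162]; print(np.percentile(x,[2,10,25,50]))
z0=np.load("s3.npz")["w"]
post=(w[...,2]>.08)&(w[...,2]<.112)&(w[...,1]<.14)&(w[...,1]>.08)&(w[...,0]>.64)
q=w[post];print(len(q),((q[:,:2]-[.615,.168])@[.987,.162]).round(3)[:40:4], np.percentile((q[:,:2]-[.615,.168])@[.987,.162],[5,50,95]))
E
python3 bar.py
```

```text
[-0.08835633 -0.07237473 -0.06926062 -0.06355979]
191 [0.841 0.845 0.843 0.847 0.844 0.848 0.844 0.843 0.847 0.846] [0.04742655 0.06306201 0.8501871 ]
```

View pics/s4.png

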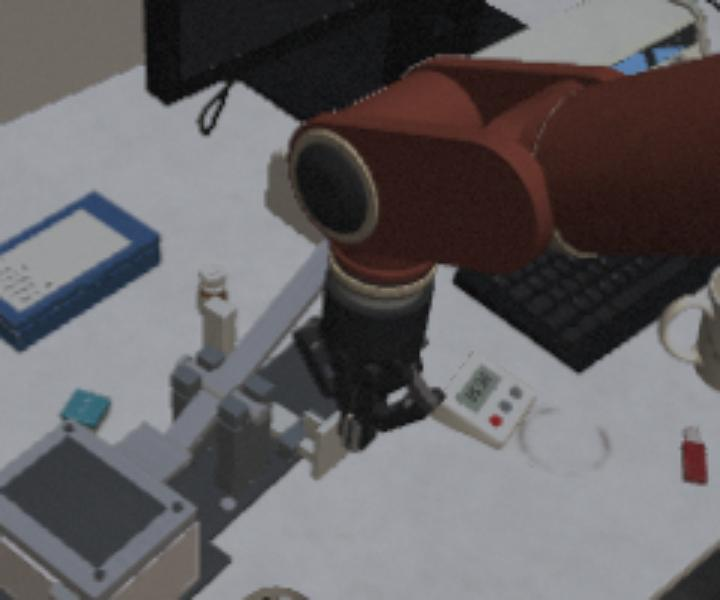

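The post stands well clear beyond the lever at (220,325), and the bar measures about 55 mm in. I'll give it one more nudge to confirm the end stop.

```bash
python3 -m crank '[{"x":0,"y":0.2,"z":0,"turn":0},{"x":0,"y":0.1,"z":0,"turn":0},{"x":0,"y":0,"z":0,"turn":0}]'
```

```text
time: 4.1
tool_pos: [0.5411, 0.0908, 0.0462]
tool_rot: [-0.003, 0.648, 0.761, -0.003]
contact_force: [-12.7, -2.3, 9.4]
gripper_width: -0.001
grasp_force: 7.0
```

Force rose to 12.7 N, so the bar is at its end stop. I'll back off, rise and go above the pedal.

```bash
python3 -m crank '[{"x":0,"y":-2,"z":0,"turn":0},{"x":0,"y":-3,"z":0,"turn":0},{"x":0,"y":-2,"z":-2,"turn":0},{"x":0,"y":0,"z":-4,"turn":0},{"x":0,"y":0,"z":-4,"turn":0}]'
python3 -m crank '[{"x":0,"y":0,"z":-4,"turn":0},{"x":0,"y":0,"z":-4,"turn":0},{"x":-3,"y":1,"z":0,"turn":0},{"x":-3,"y":3,"z":0,"turn":0},{"x":-3,"y":3,"z":0,"turn":0}]'
python3 -m crank '[{"x":-3.8,"y":3,"z":0,"turn":0},{"x":0,"y":3,"z":0,"turn":0},{"x":0,"y":2.3,"z":0,"turn":0},{"x":0,"y":0,"z":0,"turn":0},{"x":0,"y":0,"z":0,"turn":0}]'
python3 bar.py; python3 - <<'E'
from h import *
t=manip.state()["tool_pos"];r=t[:2]-[.615,.168];print(r@[.987,.162],r@[-.162,.987],t[2])
E
```

```text
time: 4.6
tool_pos: [0.4738, 0.0801, 0.1466]
tool_rot: [-0.0, 0.648, 0.761, -0.0]
contact_force: [0.4, -0.4, 1.1]
gripper_width: 0.0
grasp_force: 0.0
time: 5.1
tool_pos: [0.5599, 0.0016, 0.2277]
tool_rot: [0.002, 0.648, 0.761, 0.001]
contact_force: [0.3, 0.4, -0.1]
gripper_width: -0.001
grasp_force: 0.0
time: 5.6
tool_pos: [0.6463, -0.0219, 0.226]
tool_rot: [-0.0, 0.648, 0.761, -0.0]
contact_force: [0.5, 1.3, 0.0]
gripper_width: 0.001
grasp_force: 0.0
[-0.07041572 -0.06987002 -0.06906304 -0.04935276]
189 [0.846 0.844 0.844 0.839 0.839 0.846 0.846 0.846 0.843 0.842] [0.04721458 0.06274668 0.84933132]
-0.0002396137364174579 -0.1923451362257909 0.2262219524561442
```

View pics/s4.png

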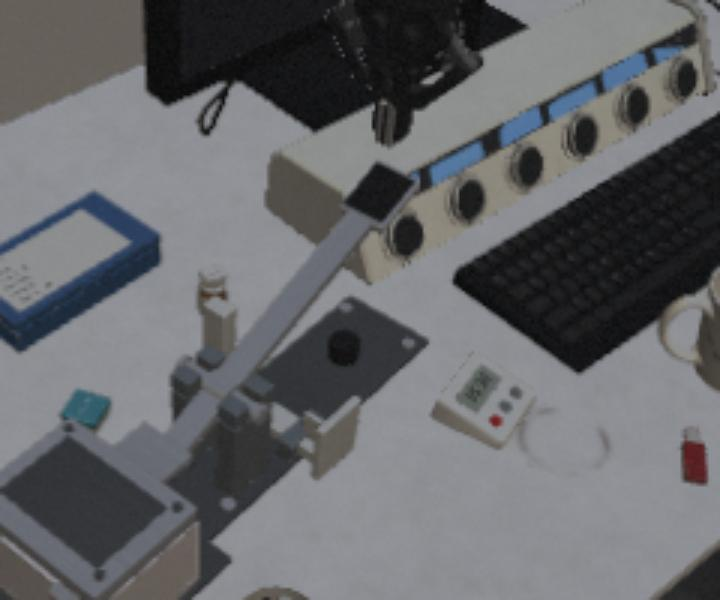

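The bar is fully in with its plate at (335,435). The fingertips at (390,140) are centred above the pedal at (380,190), so I'll press down.

```bash
python3 -m crank '[{"x":0,"y":0,"z":2.5,"turn":0},{"x":0,"y":0,"z":1,"turn":0},{"x":0,"y":0,"z":1,"turn":0},{"x":0,"y":0,"z":1,"turn":0},{"x":0,"y":0,"z":1,"turn":0}]'
python3 -m crank '[{"x":0,"y":0,"z":1,"turn":0},{"x":0,"y":0,"z":1,"turn":0},{"x":0,"y":0,"z":1,"turn":0},{"x":0,"y":0,"z":1,"turn":0},{"x":0,"y":0,"z":1,"turn":0}]'
```

```text
time: 6.15
tool_pos: [0.6469, -0.0223, 0.1622]
tool_rot: [0.001, 0.648, 0.761, 0.0]
contact_force: [0.8, -1.1, 3.5]
gripper_width: 0.002
grasp_force: 1.4
time: 6.65
tool_pos: [0.6465, -0.0222, 0.1107]
tool_rot: [0.0, 0.648, 0.761, -0.0]
contact_force: [1.3, -1.5, 4.0]
gripper_width: 0.001
grasp_force: 2.0
```

```bash
python3 -m crank '[{"x":0,"y":0,"z":1.5,"turn":0},{"x":0,"y":0,"z":1.5,"turn":0},{"x":0,"y":0,"z":1,"turn":0},{"x":0,"y":0,"z":1,"turn":0},{"x":0,"y":0,"z":0.7,"turn":0}]'
python3 -m crank '[{"x":0,"y":0,"z":0.6,"turn":0},{"x":0,"y":0,"z":0.4,"turn":0},{"x":0,"y":0,"z":0,"turn":0}]'
```

```text
time: 7.15
tool_pos: [0.6456, -0.021, 0.0529]
tool_rot: [-0.001, 0.648, 0.761, -0.0]
contact_force: [-0.0, 1.5, 4.1]
gripper_width: -0.001
grasp_force: 1.6
time: 7.45
tool_pos: [0.6457, -0.022, 0.0434]
tool_rot: [-0.0, 0.648, 0.761, -0.0]
contact_force: [0.1, 0.1, 0.2]
gripper_width: -0.001
grasp_force: 0.0
```

```bash
python3 -m crank '[{"x":0,"y":0,"z":0.3,"turn":0},{"x":0,"y":0,"z":0,"turn":0},{"x":0,"y":0,"z":0,"turn":0}]'
python3 bar.py
```

```text
time: 7.75
tool_pos: [0.6462, -0.022, 0.0412]
tool_rot: [0.0, 0.648, 0.761, -0.0]
contact_force: [1.1, -0.1, 0.9]
gripper_width: 0.003
grasp_force: 0.4
[-0.07069475 -0.06998035 -0.06905868 -0.04825355]
191 [0.846 0.844 0.842 0.849 0.846 0.853 0.844 0.841 0.845 0.844] [0.04769919 0.06384261 0.85032217]
```

View pics/s4.png

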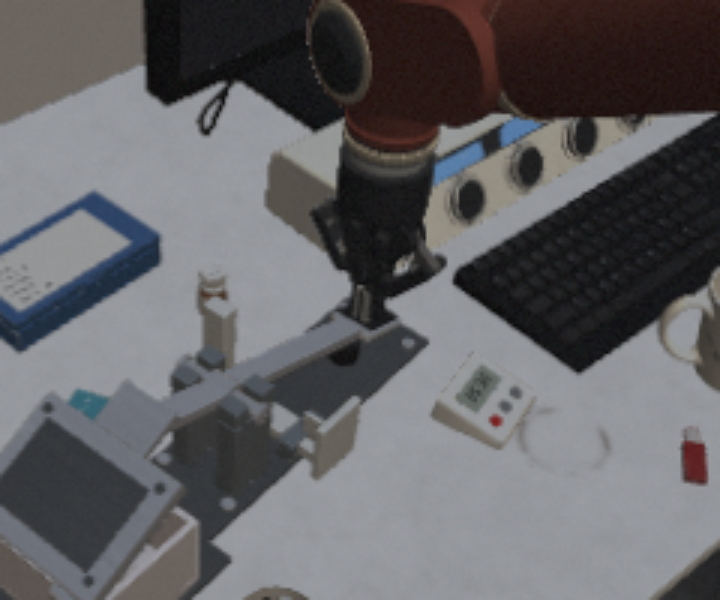

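The cover is up at (80,490), and the fingertips hold the pedal at (370,315) close to the rubber stop. I'll press the last few millimetres until the force rises.

```bash
python3 -m crank '[{"x":0,"y":0,"z":0.3,"turn":0},{"x":0,"y":0,"z":0,"turn":0},{"x":0,"y":0,"z":0,"turn":0}]'
python3 -m crank '[{"x":0,"y":0,"z":0.2,"turn":0},{"x":0,"y":0,"z":0,"turn":0},{"x":0,"y":0,"z":0,"turn":0}]'
```

```text
time: 8.1
tool_pos: [0.6466, -0.0219, 0.0396]
tool_rot: [0.0, 0.648, 0.761, 0.0]
contact_force: [-1.9, 1.1, 7.9]
gripper_width: -0.002
grasp_force: 3.2
time: 8.4
tool_pos: [0.6468, -0.0218, 0.0393]
tool_rot: [0.0, 0.648, 0.761, 0.0]
contact_force: [-6.1, 0.7, 15.3]
gripper_width: 0.001
grasp_force: 6.8
```

```bash
python3 -m crank '[{"x":0,"y":0,"z":0,"turn":0},{"x":0,"y":0,"z":0,"turn":0},{"x":0,"y":0,"z":0,"turn":0},{"x":0,"y":0,"z":0,"turn":0}]'
python3 - <<'E'
from h import *
w0=np.load("s4.npz")["w"]
p,d,m=grab("scene");w=cloud(d,m)
# cover plane tilt from dark panel px (crop 80,490)
a,b=60+490//3,200+75//3
q=w[a-12:a+12,b-10:b+10].reshape(-1,3);n=np.linalg.svd(q-q.mean(0))[2][2];print("cover rad",np.arccos(abs(n[2])))
print(manip.job_done())
E
```

```text
time: 8.8
tool_pos: [0.6468, -0.0218, 0.0393]
tool_rot: [0.0, 0.648, 0.761, 0.0]
contact_force: [-6.7, 1.9, 14.6]
gripper_width: -0.001
grasp_force: 6.7
cover rad 1.466296292902143
the job is handed in; nothing more can be done
None
```

The job is handed in at about 9 s: the stop bar is at its end stop (about 55 mm in), and the pedal is held on the rubber stop with about 15 N and the cover visibly up. My last check of the cover angle gave an unusable reading (1.47 rad), so the exact opening is not confirmed and the hand-in returned no verdict.

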